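# Bring the yellow reagent round to the front of the carousel

### The arm

A 7-joint arm with a two-finger parallel gripper is mounted at the origin on the work surface. World frame = base frame: x ahead of the robot, y to its left, z up, the work surface at z = 0. Lengths are in m, angles in rad, forces in N, time in s.
With the tool pointing down it reaches from about 0.4 to 0.85 m from the base axis. Payload 10.4 kg.
Tool frame: the origin (TCP) lies midway between the tips of the shut fingers; the grasp point (between the pads) lies 19 mm behind it; z points along the fingers, y is the line along which they close (so a half turn about z gives the same grasp; the last joint's range is limited). The gripper opens to 85 mm and grips with 20 to 120 N. Pads are 22 mm wide; open, the fingers measure 114 mm over their backs; the gripper's body (76 mm by 85 mm) begins 54 mm behind the grasp point. The pads swing forward as they close: fully open they stand 13 mm farther back than shut.
Start: joints at [1.235, 0.332, -0.065, 1.46, 0.022, 1.35, -0.088], TCP at [0.192, -0.595, 0.231] pointing down, gripper open.
Joint ranges: [-2.6, 2.6], [-0.5, 2.12], [-1.47, 1.34], [0.16, 2.42], [-1.27, 4.41], [0.06, 2.06], [-2.6, 2.6]. Speed limits (rad/s): [2.22, 2.22, 2.79, 2.79, 3.14, 3.14, 3.14].

### API

Orientations are given as a rotation vector (axis times angle).
In Python, from plant import env gives the robot as it stands. The module is installed in compiled form; this text tells all that it offers.
- The arm moves only by the tool servo_tool, never from a script. Its argument "commands" is text: rows parted by semicolons, each of 6 numbers parted by spaces: the shift along the tool's x, y, z scaled (see below), then the turn, a rotation vector about the tool's x, y, z scaled (see below). A call has 1 to 8 rows; each row is the pose to reach, as a shift and turn from the pose commanded when the call began, along the tool's axes at that moment, turning the shorter way round; what a row does not reach only later rows make up. The controller multiplies each number of a shift by 100 mm and each number of a turn by 360 degrees. A row lasts 1/8 s, in which the tool goes at most 62.5 mm and 10.7 degrees, less where a joint would pass 70% of its speed; a pose out of reach is approached as far as the arm can. A call with a number of a shift or a turn outside -1 to 1 is refused whole. A call with a gripper value outside its range is refused whole. "jaw" is the finger opening in mm, from 0 to 85.4, set as the call begins (left out, the last holds). The fingers move at their own pace and stop on an object; "grip_force" is the grip in N (left out, the last holds). Time passes only in rows, so rows that repeat a pose let the fingers close. It gives the time, the measured TCP pose, the force, the opening and the grip force at its end, in the units of the state.
- env.state(): the state, without advancing time (a new reading comes with each control period).
- env.get_image(name): name is "scene" or "top"; returns a dict with "pixels" (400x640x3 uint8, red, green, blue), "vertical_fov" (degrees; the focal length in pixels is half the picture's height over the tangent of half this angle, whatever the lens; pixels are square), "cx", "cy" (the principal point, pixels), "R" (3x3) and "t" (3): a world point X has camera coordinates R X + t. Camera axes: x right, y down, z forward; pixel columns grow to the right and rows downward; lengths in m; the calibration is good to about 2 mm. A picture is of the moment at which its call begins. There is no depth.
- env.finish_job(): hands the job in; it is judged then, once.
The state is a dict: "time_s": time; "joint_positions": joint angles; "joint_vel": joint speeds; "effort": joint torques, N m; "position": TCP position; "eef_rot": TCP orientation; "wrist_force": force on the tool from outside, world axes, zero at the start; "wrist_torque": the same for the moment, N m; "finger_gap": opening from 0.0 (shut) to 1.0 (fully open); "grasp_force": force on a finger pad.
Only numpy, scipy, OpenCV 4.12 (cv2) and the standard library are available. Lean on these libraries where they do the work, as an engineer would, in place of code of your own. Each camera call takes 0.05 s, during which the arm holds its last target. There are 200 camera calls.

### The job

Bring the yellow-capped reagent bottle round to the front of the carousel, the side where the black spotting tile lies, so that it stands squarely facing the middle of the tile. Turn the carousel gently by pushing its rim, or a divider near the rim, with your fingertips; do not push, grip or lift any of the bottles, and leave them standing in their sockets. Leave the tile and the other things on the bench where they are.

Things in the scene. Friction and masses are not known exactly. Their poses are not given: they have to be found in the camera images.
- carousel_base: fixed black foot of the reagent carousel, a disc 210 mm across and 12 mm high, hidden under the tray. Origin: on the carousel's vertical turning axis, at bench height (z = 0). Its -x axis points to the carousel's front, towards the middle of the spotting tile. It does not turn. The tray on it turns either way without end, with light bearing friction (0.03 N m, 0.2 N at the rim), and stops soon when left
- front_place (a point): the front of the carousel: the point on the foot's -x axis, 78 mm from the turning axis, at the height of the tray's floor (24 mm above the bench). It does not turn; the yellow bottle must come to stand here
- tray: turning tray: grey disc, radius 140 mm, 10 mm thick, upper face 24 mm above the bench. Origin: on the turning axis, at its underside, 14 mm above the bench. Six bays at 0, 60, .. 300 degrees from its x axis, each with a round blue socket centred 78 mm from the axis, outer radius 24.5 mm, 10 mm high; one is empty. Outside the sockets the rim is flat. A blue dome, radius 24 mm, 70 mm above the bench, covers the axis
- divider_end (a point): top of the outer end of the divider at 150 degrees from the tray's x axis, 138 mm from the turning axis, 64 mm above the bench; it turns with the tray. Six such blue upright dividers, 4 mm thick, run radially from 20 to 138 mm from the axis, 40 mm high above the tray's floor, at 30, 90, 150, 210, 270 and 330 degrees
- yellow_bottle: the wanted reagent: white plastic dropper bottle with yellow cap and yellow label band, 37 mm across, 78 mm high, about 55 g, standing loose with 3 mm play in the socket at 180 degrees of the tray (on the tray's -x axis); its top is 102 mm above the bench. Origin: centre of its underside
- blue_bottle: dropper bottle with a blue cap and label band, same shape and size as the yellow one; origin: centre of its underside
- red_bottle: dropper bottle with a red cap and label band, same shape and size as the yellow one; origin: centre of its underside
- green_bottle: dropper bottle with a green cap and label band, same shape and size as the yellow one; origin: centre of its underside
- white_bottle: dropper bottle with a white cap and label band, same shape and size as the yellow one; origin: centre of its underside
- spotting_tile: loose black spotting tile with twelve grey-ringed wells, 90 x 115 x 10 mm, 0.28 kg, lying in front of the carousel, its long side towards it; origin: centre of its underside, about 210 mm from the turning axis
- beaker: loose glass beaker, 68 mm across, 90 mm high; origin: centre of its underside
- petri_dish: loose closed petri dish with amber filling, 93 mm across, 15 mm high; origin: centre of its underside
- iron_mass: loose dark hexagonal iron mass with a ring on top, 60 mm across the flats, 46 mm high; origin: centre of its underside

How it is judged:
At the end, for the whole second after the job is handed in: the yellow bottle's axis is within 14 mm of the front place (about 10 degrees of turn), the tray is at rest, all five bottles stand upright in their sockets, the tile is within 12 mm and the beaker, petri dish and iron mass within 20 mm of where they began (horizontal distance between yellow_bottle and front_place below 0.014 m and angular speed of tray below 0.05 rad/s and angle between each of yellow_bottle, blue_bottle, red_bottle, green_bottle, white_bottle's own z axis and vertical below 0.12 rad and height (world z) of yellow_bottle between 0.018 and 0.03 m and height (world z) of blue_bottle between 0.018 and 0.03 m and height (world z) of red_bottle between 0.018 and 0.03 m and height (world z) of green_bottle between 0.018 and 0.03 m and height (world z) of white_bottle between 0.018 and 0.03 m and distance of spotting_tile from where it was at the start of the episode below 0.012 m and distance of each of beaker, petri_dish, iron_mass from where it was at the start of the episode below 0.02 m); the robot touches nothing.
It fails at once if a bottle is lifted out of its socket or tipped (height (world z) of any of yellow_bottle, blue_bottle, red_bottle, green_bottle, white_bottle above 0.036 m or angle between any of yellow_bottle, blue_bottle, red_bottle, green_bottle, white_bottle's own z axis and vertical above 0.35 rad).
It fails at once if the robot pushes or grips a bottle (over 2 N) (contact force between any of the fingers, the arm and yellow_bottle above 2 N or contact force between any of the fingers, the arm and blue_bottle above 2 N or contact force between any of the fingers, the arm and red_bottle above 2 N or contact force between any of the fingers, the arm and green_bottle above 2 N or contact force between any of the fingers, the arm and white_bottle above 2 N).
It fails at once if the carousel is spun hard (over 3 rad/s) (angular speed of tray above 3 rad/s).
It fails at once if the spotting tile is shifted by more than 12 mm (distance of spotting_tile from where it was at the start of the episode above 0.012 m).
It fails at once if the beaker, petri dish or iron mass is shifted by more than 20 mm (distance of any of beaker, petri_dish, iron_mass from where it was at the start of the episode above 0.02 m).
It also fails if it takes over 72 s, if anything falls off the work surface, if the arm or the gripper's body presses on something with over 40 N, if the wrist force passes 120 N, or if a joint passes its speed limit or range.

## Working session

There is one attempt and no reset: what is moved stays moved. The work goes in short steps, Python scripts to look and compute and a tool call to move; the robot and the scene stay as the last step left them, time stands still between calls to the robot, and variables do not carry over. Pictures are saved under pics/ and viewed, at most 10 in all, crops included, and the job is handed in when it is done.

Besides the shell and the picture viewer there is one more tool, called after "Emit:" by a JSON object that holds its "op" and its "data", one argument or row to a line. servo_tool: Moves the arm, as the interface text tells. Its arguments: {"type":"object","properties":{"commands":{"type":"string"},"jaw":{"type":"number"},"grip_force":{"type":"number"}},"required":["commands"]}

```bash
mkdir -p pics; cat > h.py <<'E'
import numpy as np,cv2
from plant import env
def grab(n,save=None):
    im=env.get_image(n)
    if save: cv2.imwrite('pics/'+save,im['pixels'][:,:,::-1])
    return im
def f(im): return im['pixels'].shape[0]/2/np.tan(np.radians(im['vertical_fov'])/2)
def ray(im,u,v,z):
    R=np.array(im['R']);t=np.array(im['t']);d=R.T@np.array([(u-im['cx'])/f(im),(v-im['cy'])/f(im),1]);c=-R.T@t
    return c+d*(z-c[2])/d[2]
def proj(im,X):
    p=np.array(im['R'])@np.array(X)+np.array(im['t']);return f(im)*p[0]/p[2]+im['cx'],f(im)*p[1]/p[2]+im['cy']
E
python3 - <<'E'
from h import *
for n in('top','scene'):
    im=grab(n,n+'0.png');print(n,im['vertical_fov'],im['cx'],im['cy'],np.round(im['R'],3).tolist(),np.round(im['t'],3))
s=env.state();print(s['position'],s['eef_rot'],s['time_s'])
E
```

```text
top 56.29664300514701 318.0170008323452 203.11628365092258 [[0.009, -1.0, -0.024], [-0.988, -0.005, -0.155], [0.155, 0.025, -0.988]] [0.006 0.56  0.973]
scene 49.41882733357889 320.69987288402274 197.72734778115802 [[0.534, 0.845, -0.006], [0.723, -0.461, -0.515], [-0.438, 0.271, -0.857]] [-0.285 -0.404  1.457]
[ 0.19223174 -0.59433734  0.23061192] [-3.10197882e+00 -4.89243969e-01  4.32347690e-04] 0.1
```

View pics/top0.png

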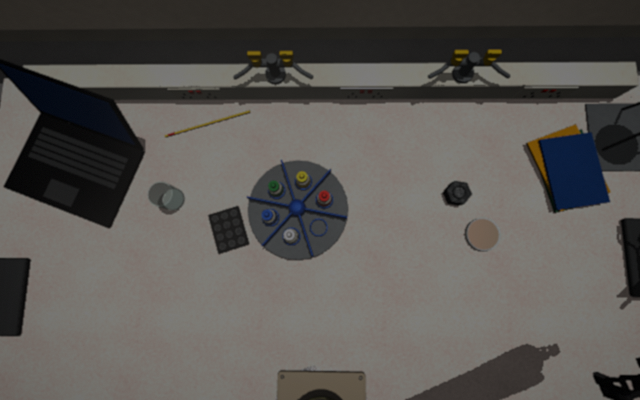

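View pics/scene0.png

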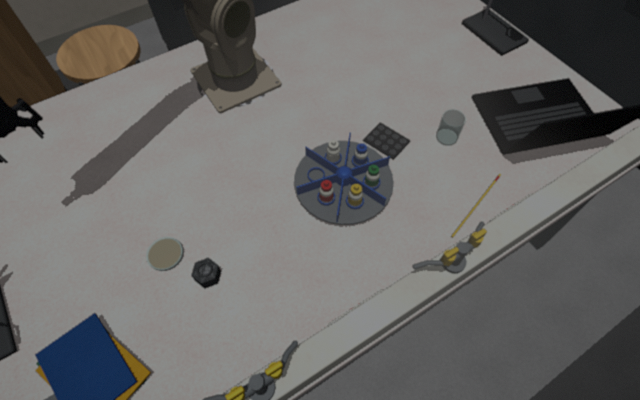

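The top picture shows the carousel hub at about (297,209), the tile at (229,230), yellow at (302,179) and blue beside the tile. The empty socket is at (318,228), the beaker at (170,198), the iron mass at (457,193). The scene view agrees. Next I'll turn these into positions.

```bash
cat >> h.py <<'E'
def blobs(m,mn=5):
    n,l,s,c=cv2.connectedComponentsWithStats(m.astype(np.uint8));return [(s[i,4],c[i]) for i in range(1,n) if s[i,4]>=mn]
def cap(im,box,col='y'):
    p=im['pixels'].astype(int);m=np.zeros(p.shape[:2],bool);x0,y0,x1,y1=box
    r,g,b=p[...,0],p[...,1],p[...,2];k=(r>90)&(g>75)&(b<0.5*g)
    m[y0:y1,x0:x1]=k[y0:y1,x0:x1];return m
E
python3 - <<'E'
from h import *
im=grab('top');p=im['pixels'];hsv=cv2.cvtColor(p,cv2.COLOR_RGB2HSV)
# tile
g=p.max(2);m=np.zeros(g.shape,np.uint8);m[200:260,200:247]=(g[200:260,200:247]<70)
c=max(cv2.findContours(m,0,2)[0],key=cv2.contourArea);q=cv2.convexHull(c)
w=np.array([ray(im,*pt[0],0.01)[:2] for pt in q],np.float32)*1000
print('tile',cv2.minAreaRect(w))
# tray rim
m=np.zeros(g.shape,np.uint8);m[150:270,238:360]=(g[150:270,238:360]<115);m=cv2.morphologyEx(m,2,np.ones((5,5)))
c=max(cv2.findContours(m,0,2)[0],key=cv2.contourArea)
c=cv2.convexHull(c)
w=np.array([ray(im,*pt[0],0.024)[:2] for pt in c],np.float32)*1000
print('tray',cv2.minEnclosingCircle(w),cv2.fitEllipse(w))
for s in blobs(cap(im,(245,150,350,265))): print('yel',s,ray(im,*s[1],0.1))
b=(hsv[...,0]>105)&(hsv[...,0]<130)&(hsv[...,1]>150)&(p[...,2]>60);b[:,:240]=0;b[:,360:]=0;b[:150]=0;b[270:]=0
for s in blobs(b,8): print('blue',s,ray(im,*s[1],0.064))
x=cv2.resize(p[140:280,190:370],None,fx=4.4,fy=4.2857,interpolation=2);cv2.imwrite('pics/crop1.png',x[:,:,::-1])
E
```

```text
tile ((489.7843933105469, 261.64971923828125), (113.98661804199219, 88.92841339111328), 17.78562355041504)
tray ((548.7894897460938, 68.36019134521484), 145.4497833251953) ((546.6339721679688, 67.51744842529297), (281.5094299316406, 285.5719299316406), 71.3690414428711)
yel (np.int32(75), array([301.48      , 175.93333333])) [0.62215525 0.05209809 0.1       ]
blue (np.int32(394), array([299.0177665 , 209.58121827])) [0.53878405 0.05979628 0.064     ]
blue (np.int32(9), array([270.        , 201.55555556])) [0.56004751 0.13792884 0.064     ]
blue (np.int32(78), array([266.5, 214.5])) [0.52509908 0.14627424 0.064     ]
```

View pics/crop1.png

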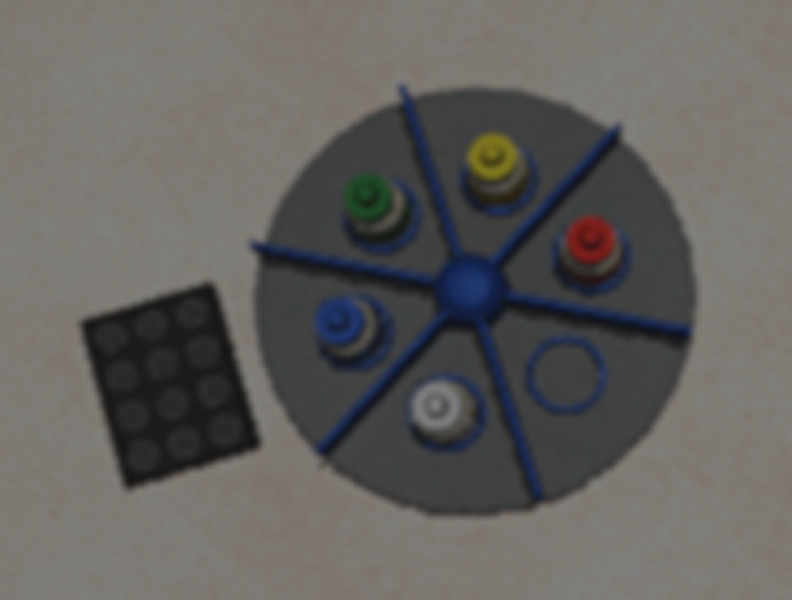

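The disc fit puts the turning axis near (0.547, 0.068), with the front at about 107° and yellow at about -12°. That means a turn of about +118°, which I'll do by pushing the divider ahead of yellow. First I'll close the fingers and travel over at height.

Emit:
{"op": "servo_tool", "data": {
  "commands": "0.95 -0.68 0 0 0 0;0.95 -0.68 0 0 0 0",
  "jaw": 0,
  "grip_force": 20
}}

```text
time_s: 0.4
position: [0.2627, -0.4992, 0.2309]
eef_rot: [-3.103, -0.489, -0.0]
wrist_force: [1.3, -0.3, 0.3]
finger_gap: 0.599
grasp_force: 0.0
```

Emit:
{"op": "servo_tool", "data": {
  "commands": "0.95 -0.68 0 0 0 0;0.95 -0.68 0 0 0 0"
}}

```text
time_s: 0.65
position: [0.3324, -0.4047, 0.2313]
eef_rot: [3.103, 0.491, 0.0]
wrist_force: [1.3, -0.5, 0.3]
finger_gap: 0.148
grasp_force: 0.0
```

Emit:
{"op": "servo_tool", "data": {
  "commands": "0.95 -0.68 0 0 0 0;0.95 -0.68 0 0 0 0"
}}

```text
time_s: 0.9
position: [0.4018, -0.3107, 0.2313]
eef_rot: [3.103, 0.491, 0.0]
wrist_force: [0.9, -0.0, -0.6]
finger_gap: 0.005
grasp_force: 0.0
```

Emit:
{"op": "servo_tool", "data": {
  "commands": "0.95 -0.68 0 0 0 0;0.95 -0.68 0 0 0 0"
}}

```text
time_s: 1.15
position: [0.4712, -0.2168, 0.2314]
eef_rot: [3.103, 0.49, 0.0]
wrist_force: [0.2, -1.0, 0.2]
finger_gap: 0.002
grasp_force: 0.0
```

```bash
cat >> h.py <<'E'
from scipy.spatial.transform import Rotation as Ro
def to(*pts):
    s=env.state();R=Ro.from_rotvec(s['eef_rot']).as_matrix();print(s['time_s'],np.round(s['position'],4),np.round(R,3).tolist(),np.round(s['wrist_force'],1),np.round(s['joint_positions'],2),s['finger_gap'])
    for q in pts: print(np.round(R.T@(np.array(q)-s['position'])*10,2))
E
python3 - <<'E'
from h import *
to((.679,.0675,.231))
im=grab('top');print('hub',ray(im,297.05,207.4,.065))
E
```

```text
1.15 [ 0.4712 -0.2168  0.2314] [[0.951, 0.308, 0.0], [0.308, -0.951, -0.0], [0.0, 0.0, -1.0]] [ 0.2 -1.   0.2] [ 0.73  0.12 -0.42  1.72  0.05  1.31 -0.96] 0.0016569201160978465
[ 2.85 -2.06  0.  ]
hub [0.54447839 0.06506367 0.065     ]
```

Emit:
{"op": "servo_tool", "data": {
  "commands": "0.95 -0.68 0 0 0 0;0.95 -0.68 0 0 0 0"
}}

```text
time_s: 1.45
position: [0.5404, -0.1237, 0.2313]
eef_rot: [3.103, 0.489, 0.0]
wrist_force: [1.0, 0.1, 0.1]
finger_gap: -0.002
grasp_force: 0.0
```

Emit:
{"op": "servo_tool", "data": {
  "commands": "0.95 -0.68 0 0 0 0;0.95 -0.68 0 0 0 0"
}}

```text
time_s: 1.7
position: [0.61, -0.0294, 0.2311]
eef_rot: [-3.103, -0.49, 0.0]
wrist_force: [0.7, -0.5, -0.8]
finger_gap: 0.001
grasp_force: 0.0
```

Emit:
{"op": "servo_tool", "data": {
  "commands": "0.94 -0.68 0.9 0 0 0;0.94 -0.68 0.9 0 0 0;0.94 -0.68 0.9 0 0 0;0.94 -0.68 0.9 0 0 0"
}}

```text
time_s: 2.2
position: [0.6772, 0.0631, 0.1401]
eef_rot: [-3.102, -0.492, 0.003]
wrist_force: [-0.5, -1.3, 0.0]
finger_gap: -0.002
grasp_force: 0.0
```

```bash
python3 - <<'E'
from h import *
to((.679,.0675,.045))
im=grab('scene');p=im['pixels'][120:250,270:430];cv2.imwrite('pics/s2.png',cv2.resize(p,None,fx=4.5,fy=4.5,interpolation=2)[:,:,::-1])
print(proj(im,(.679,.0675,.145)))
E
```

```text
2.2 [0.6772 0.0631 0.1401] [[0.951, 0.309, -0.002], [0.309, -0.951, 0.0], [-0.002, -0.001, -1.0]] [-0.5 -1.3  0. ] [ 0.21  0.57 -0.54  1.38  0.29  1.27 -1.6 ] -0.001990049539291996
[ 0.03 -0.04  0.95]
(np.float64(376.00126781204057), np.float64(190.001547502819))
```

View pics/s2.png

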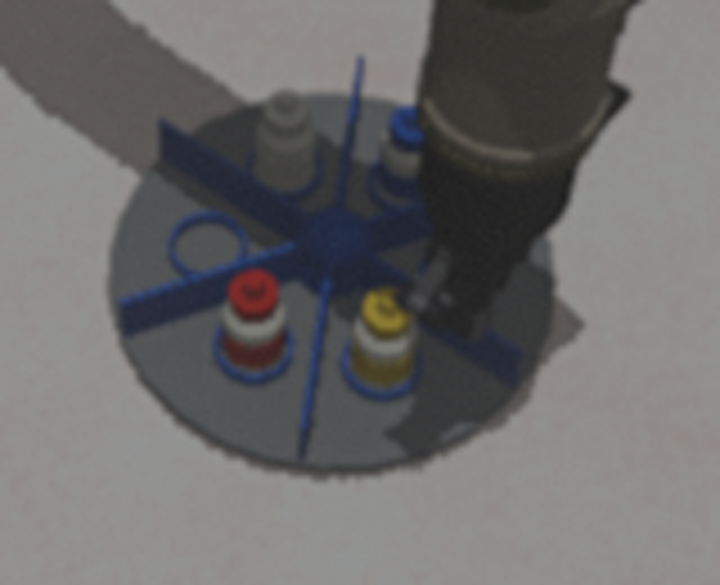

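The gripper is over the yellow bay, between the yellow bottle and the divider ahead of it, as the projection predicts. I'll go down.

Emit:
{"op": "servo_tool", "data": {
  "commands": "0.05 0 0.45 0 0 0;0.05 0 0.91 0 0 0;0.05 0 0.91 0 0 0;0.05 0 0.91 0 0 0"
}}

```text
time_s: 2.75
position: [0.6838, 0.0631, 0.0535]
eef_rot: [3.103, 0.487, 0.005]
wrist_force: [0.7, 0.5, 0.9]
finger_gap: -0.001
grasp_force: 0.0
```

```bash
python3 - <<'E'
from h import *
C=np.array([.546,.067]);a=np.radians(np.arange(0,129,4))
to();s=env.state()['position'];print(np.hypot(*(s[:2]-C)),np.degrees(np.arctan2(*(s[:2]-C)[::-1])))
T=np.array([[.951,.309],[.309,-.951]]);P=C+.134*np.c_[np.cos(a),np.sin(a)]
P[0]=s[:2]
for k in range(0,32,8):
    print('; '.join('%.2f %.2f 0 0 0 0'%tuple(T@(P[k+j]-P[k])*10) for j in range(1,9)))
E
```

```text
2.75 [0.6838 0.0631 0.0535] [[0.952, 0.306, 0.004], [0.306, -0.952, -0.0], [0.003, 0.001, -1.0]] [0.7 0.5 0.9] [ 0.2   0.66 -0.51  1.44  0.34  1.13 -1.63] -0.0011112349666662382
0.1378521190620954 -1.6328382258390213
0.00 -0.14 0 0 0 0; 0.02 -0.23 0 0 0 0; 0.03 -0.32 0 0 0 0; 0.04 -0.42 0 0 0 0; 0.04 -0.51 0 0 0 0; 0.03 -0.60 0 0 0 0; 0.02 -0.70 0 0 0 0; 0.00 -0.79 0 0 0 0
-0.03 -0.09 0 0 0 0; -0.06 -0.18 0 0 0 0; -0.10 -0.26 0 0 0 0; -0.14 -0.35 0 0 0 0; -0.19 -0.43 0 0 0 0; -0.24 -0.50 0 0 0 0; -0.30 -0.57 0 0 0 0; -0.37 -0.64 0 0 0 0
-0.07 -0.06 0 0 0 0; -0.14 -0.12 0 0 0 0; -0.22 -0.17 0 0 0 0; -0.30 -0.22 0 0 0 0; -0.39 -0.26 0 0 0 0; -0.47 -0.30 0 0 0 0; -0.56 -0.32 0 0 0 0; -0.65 -0.35 0 0 0 0
-0.09 -0.02 0 0 0 0; -0.19 -0.03 0 0 0 0; -0.28 -0.03 0 0 0 0; -0.37 -0.03 0 0 0 0; -0.47 -0.02 0 0 0 0; -0.56 -0.00 0 0 0 0; -0.65 0.02 0 0 0 0; -0.74 0.05 0 0 0 0
```

Emit:
{"op": "servo_tool", "data": {
  "commands": "0.00 -0.10 0.06 0 0 0; 0.02 -0.20 0.06 0 0 0; 0.03 -0.30 0.06 0 0 0; 0.04 -0.40 0.06 0 0 0; 0.04 -0.50 0.06 0 0 0; 0.03 -0.60 0.06 0 0 0; 0.02 -0.70 0.06 0 0 0; 0.00 -0.79 0.06 0 0 0"
}}

```text
time_s: 3.75
position: [0.6578, 0.1399, 0.0443]
eef_rot: [-3.103, -0.489, -0.0]
wrist_force: [-0.0, -0.2, -1.0]
finger_gap: -0.001
grasp_force: 0.1
```

```bash
python3 - <<'E'
from h import *
s=env.state();to();C=np.array([.546,.067]);d=s['position'][:2]-C
print(np.hypot(*d),np.degrees(np.arctan2(d[1],d[0])))
im=grab('scene')
for b in blobs(cap(im,(270,120,420,250))):
    w=ray(im,*b[1],.1)[:2]-C;print(b,np.hypot(*w),np.degrees(np.arctan2(w[1],w[0])))
E
```

```text
3.75 [0.6578 0.1399 0.0443] [[0.951, 0.308, 0.0], [0.308, -0.951, 0.0], [0.0, -0.0, -1.0]] [-0.  -0.2 -1. ] [ 0.1   0.65 -0.53  1.49  0.35  1.1  -1.76] -0.0007859132468808174
0.13343060695544773 33.1134727564196
(np.int32(79), array([364.93670886, 183.59493671])) 0.0821382021163034 5.94318713298778
```

The tray follows: yellow moved from -12° to about 6°. I'll keep going.

Emit:
{"op": "servo_tool", "data": {
  "commands": "-0.03 -0.09 0 0 0 0; -0.06 -0.18 0 0 0 0; -0.10 -0.26 0 0 0 0; -0.14 -0.35 0 0 0 0; -0.19 -0.43 0 0 0 0; -0.24 -0.50 0 0 0 0; -0.30 -0.57 0 0 0 0; -0.37 -0.64 0 0 0 0"
}}

```text
time_s: 4.8
position: [0.6027, 0.189, 0.0443]
eef_rot: [3.103, 0.489, 0.0]
wrist_force: [-0.6, -0.1, -1.1]
finger_gap: -0.003
grasp_force: 0.1
```

Emit:
{"op": "servo_tool", "data": {
  "commands": "-0.07 -0.06 0 0 0 0; -0.14 -0.12 0 0 0 0; -0.22 -0.17 0 0 0 0; -0.30 -0.22 0 0 0 0; -0.39 -0.26 0 0 0 0; -0.47 -0.30 0 0 0 0; -0.56 -0.32 0 0 0 0; -0.65 -0.35 0 0 0 0"
}}

```text
time_s: 5.8
position: [0.53, 0.2019, 0.0443]
eef_rot: [3.103, 0.489, 0.0]
wrist_force: [1.3, 0.1, 0.9]
finger_gap: -0.003
grasp_force: 0.1
```

```bash
cat > chk.py <<'E'
from h import *
s=env.state();to();C=np.array([.546,.067]);d=s['position'][:2]-C
print(np.hypot(*d),np.degrees(np.arctan2(d[1],d[0])))
for n,bx in(('scene',(270,120,420,250)),('top',(240,145,355,265))):
  im=grab(n)
  for b in blobs(cap(im,bx)):
    w=ray(im,*b[1],.1)[:2];print(n,b,w,np.hypot(*(w-C)),np.degrees(np.arctan2(*(w-C)[::-1])))
E
python3 chk.py
```

```text
5.8 [0.53   0.2019 0.0443] [[0.952, 0.308, 0.0], [0.308, -0.952, -0.0], [0.0, 0.0, -1.0]] [1.3 0.1 0.9] [ 0.05  0.46 -0.6   1.78  0.3   0.99 -1.93] -0.002686834427652002
0.1358286199783622 96.75230566269283
scene (np.int32(66), array([371.93939394, 159.21212121])) [0.57463358 0.13585399] 0.07457046552619521 67.41955517412984
top (np.int32(82), array([266.93902439, 196.13414634])) [0.56840807 0.14066444] 0.07699721553071823 73.08070460667514
```

Emit:
{"op": "servo_tool", "data": {
  "commands": "-0.09 -0.02 0 0 0 0; -0.19 -0.03 0 0 0 0; -0.28 -0.03 0 0 0 0; -0.37 -0.03 0 0 0 0; -0.47 -0.02 0 0 0 0; -0.56 0 0 0 0 0; -0.62 0.01 0 0 0 0; -0.62 0.01 0 0 0 0"
}}

```text
time_s: 6.9
position: [0.4717, 0.1817, 0.0443]
eef_rot: [3.103, 0.489, 0.0]
wrist_force: [-0.4, -0.3, 0.4]
finger_gap: -0.001
grasp_force: 0.0
```

```bash
python3 chk.py; python3 - <<'E'
from h import *
im=grab('top','t3.png');p=im['pixels'][140:280,190:370];cv2.imwrite('pics/t3c.png',cv2.resize(p,None,fx=4.4,fy=4.2857,interpolation=2)[:,:,::-1])
E
```

```text
6.9 [0.4717 0.1817 0.0443] [[0.952, 0.307, 0.0], [0.307, -0.952, -0.0], [0.0, 0.0, -1.0]] [-0.4 -0.3  0.4] [ 0.1   0.34 -0.63  1.94  0.25  0.94 -1.91] -0.000849632884808546
0.136662618223979 122.92820510180117
scene (np.int32(64), array([364.265625, 149.515625])) [0.53729596 0.13729436] 0.07083119274053444 97.05859553821817
top (np.int32(85), array([265.64705882, 210.30588235])) [0.53142691 0.1428855 ] 0.07727214003566067 100.87076200944732
```

View pics/t3c.png

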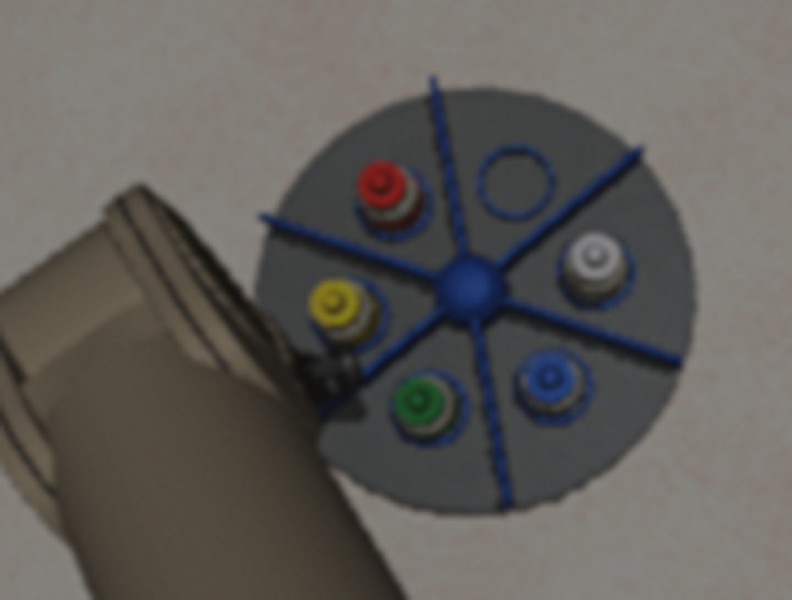

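The top view shows yellow at about 100°, facing the upper part of where the tile lies, with the finger behind the divider and clear of the bottles. It needs about 7° more, roughly 16 mm along the tangent.

Emit:
{"op": "servo_tool", "data": {
  "commands": "-0.05 0.01 0 0 0 0; -0.10 0.02 0 0 0 0; -0.14 0.03 0 0 0 0; -0.15 0.04 0 0 0 0; -0.15 0.04 0 0 0 0; -0.15 0.04 0 0 0 0"
}}

```text
time_s: 7.8
position: [0.459, 0.1736, 0.0443]
eef_rot: [3.103, 0.489, 0.0]
wrist_force: [0.4, 0.1, 0.1]
finger_gap: 0.001
grasp_force: 0.0
```

```bash
python3 chk.py
```

```text
7.8 [0.459  0.1736 0.0443] [[0.951, 0.308, 0.0], [0.308, -0.951, -0.0], [0.0, 0.0, -1.0]] [0.4 0.1 0.1] [ 0.12  0.31 -0.64  1.98  0.23  0.93 -1.89] 0.0013886320350462874
0.13764287370286912 129.2270579022712
scene (np.int32(60), array([362.5, 148.3])) [0.53137023 0.13564814] 0.07018972252693047 102.03046636417636
top (np.int32(88), array([266.03409091, 212.85227273])) [0.52483712 0.14168678] 0.07762719873630276 105.82034577113426
```

Yellow is close to the front now. I'll back off the divider, lift and move away, then look at the tile and carousel with nothing in the way.

Emit:
{"op": "servo_tool", "data": {
  "commands": "0.06 -0.03 0 0 0 0; 0.06 -0.03 0 0 0 0;0.06 -0.03 -0.4 0 0 0;0.06 -0.03 -0.95 0 0 0;0.06 -0.03 -0.95 0 0 0;0.06 -0.03 -0.95 0 0 0"
}}

```text
time_s: 8.65
position: [0.4635, 0.1781, 0.139]
eef_rot: [3.103, 0.489, -0.0]
wrist_force: [-0.0, -1.1, -0.1]
finger_gap: 0.003
grasp_force: 0.0
```

Emit:
{"op": "servo_tool", "data": {
  "commands": "0.4 0.9 -0.5 0 0 0;0.4 0.9 -0.5 0 0 0;0.4 0.9 -0.5 0 0 0"
}}

```text
time_s: 9.02
position: [0.5313, 0.1017, 0.189]
eef_rot: [3.104, 0.481, 0.0]
wrist_force: [0.2, 2.1, 0.2]
finger_gap: 0.001
grasp_force: 0.0
```

Emit:
{"op": "servo_tool", "data": {
  "commands": "0.3 0.95 0 0 0 0;0.3 0.95 0 0 0 0;0.3 0.95 0 0 0 0"
}}

```text
time_s: 9.4
position: [0.5871, 0.0214, 0.1869]
eef_rot: [-3.104, -0.483, 0.005]
wrist_force: [-0.4, 0.5, -0.5]
finger_gap: 0.002
grasp_force: 0.0
```

Emit:
{"op": "servo_tool", "data": {
  "commands": "0 0.95 0 0 0 0;0 0.95 0 0 0 0;0 0.95 0 0 0 0"
}}

```text
time_s: 9.78
position: [0.6157, -0.068, 0.1876]
eef_rot: [-3.104, -0.485, 0.004]
wrist_force: [-0.3, 1.4, -1.5]
finger_gap: 0.004
grasp_force: 0.0
```

```bash
python3 chk.py; python3 - <<'E'
from h import *
im=grab('top','t4.png');p=im['pixels'][140:280,190:370];cv2.imwrite('pics/t4c.png',cv2.resize(p,None,fx=4.4,fy=4.2857,interpolation=2)[:,:,::-1])
im=grab('top');g=im['pixels'].max(2);m=np.zeros(g.shape,np.uint8);m[200:260,200:247]=(g[200:260,200:247]<70)
c=max(cv2.findContours(m,0,2)[0],key=cv2.contourArea);q=cv2.convexHull(c)
print(cv2.minAreaRect(np.array([ray(im,*pt[0],0.01)[:2] for pt in q],np.float32)*1000))
E
```

```text
9.775 [ 0.6157 -0.068   0.1876] [[0.952, 0.305, -0.003], [0.305, -0.952, -0.0], [-0.002, -0.001, -1.0]] [-0.3  1.4 -1.5] [ 0.42  0.39 -0.49  1.51  0.19  1.29 -1.36] 0.004214175179466983
0.15194066016317567 -62.69107731313409
scene (np.int32(57), array([362.45614035, 148.45614035])) [0.53173918 0.13524381] 0.06971791928417147 101.80317825186849
top (np.int32(91), array([266.14285714, 213.01098901])) [0.52442808 0.14139413] 0.07745859503966859 106.1704682428001
((489.7298889160156, 261.5898132324219), (113.12864685058594, 88.24053955078125), 17.85590171813965)
```

View pics/t4c.png

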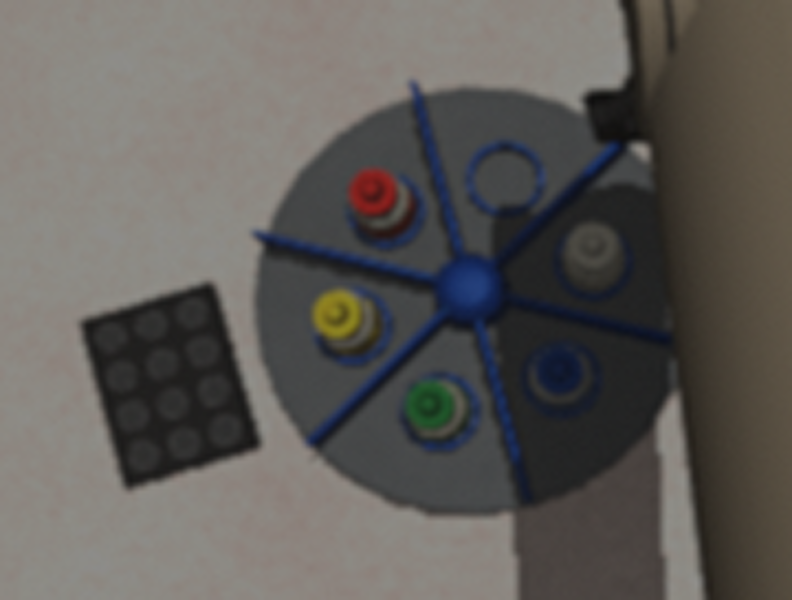

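The clear view shows yellow at crop (340,315), facing the middle of the tile. It is at about 105–106° against an estimated front of 106–108°, so within about 4 mm of the front place. The tile hasn't moved, all five bottles are upright and the arm is clear, so I'll hand the job in.

```bash
python3 -c "
from plant import env
print(env.finish_job())"
```

```text
the job is handed in; nothing more can be done
None
```

I turned the carousel about 117° so that the yellow bottle stands facing the middle of the tile, an estimated 4 mm or less from the front place, and handed the job in; no verdict was shown.

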